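# Hold a sprung test probe on the marked pad of a tilted circuit board

### The job

Lift the red test probe out of its black holder and set its sprung steel tip on the gold pad that is ringed in red on the tilted circuit board. Hold the probe square to the board's face and press gently, so that the tip is pushed about halfway into the probe; finish while holding it there in the gripper, with the board's tilt and the other things on the bench left as they are.

Things in the scene. Friction and masses are not known exactly. Their poses are not given: they have to be found in the camera images.
- probe: Test probe, about 60 g, upright in the holder. Origin on its axis at the collar's underside; z runs up to the blunt end. Black collar 28 mm diameter, z 0 to 6 mm, rests on the holder; round red barrel 16 mm diameter from z -22 up to 70 mm (blunt end); below, black cone to z -34, then the steel tip, 6 mm ball end, lowest point z -52 mm when sprung out. It must rise over 52 mm to leave the holder
- tip (a point): Lowest point of the probe's steel ball tip, on the probe's axis, 52 mm below the probe's origin when sprung out; it moves with the tip; same axes as the probe
- plunger (a joint): How far the steel tip is pushed into the probe, 0 (sprung out) to 0.008 m (bottomed, rigid beyond). The spring starts at 0.5 N and adds 0.35 N per mm: 1.9 N at halfway, 3.3 N at the bottom
- holder: Fixed black holder block, 60 x 60 mm, 60 mm high, with a vertical 20 mm hole right through its middle in which the probe stands. Origin at the centre of its underside
- cradle: Fixed board cradle: dark base 110 x 200 mm, 12 mm thick, two aluminium cheeks (36 mm wide, top 78 mm above the table) 88 mm either side along its y, carrying the board's pivot along its y axis, 64 mm above the table. Origin at the centre of the underside; at yaw 0 the board's face leans towards the robot (-x)
- board (a joint): Tilt of the circuit board about its pivot, rad, 0 level; larger: the face leans further towards the cradle's -x. Stiff friction hinge (slips above about 1.5 N m), keeps its tilt under light pressing. Green board 84 x 144 mm on a grey plate 96 x 156 mm; board face 5 mm above the pivot axis; chips at most 2 mm high
- pad (a point): The target: round gold pad, 16 mm diameter, 1.5 mm proud of the board, inside a red ring of 24 mm outer diameter (a second gold pad without a ring is not the target). Origin at the centre of its top face; z is the board's outward normal; it lies 14 mm along board x, 34 mm along board y, 6.5 mm along board z from the middle of the pivot axis
- phone: Bystander: dark phone 148 x 72 x 9 mm lying on the table, origin at the centre of its underside
- tray: Bystander: yellow parts tray 75 x 110 x 22 mm, origin at the centre of its underside
- tweezers: Bystander: dark steel tweezers about 140 mm long, 8 mm high, lying along their x, origin near the middle of the underside
- driver: Bystander: screwdriver with blue handle, 150 mm long, lying along its x
Things that resemble listed ones, but are neither listed nor needed, are in the scene too. What is shaped like the probe but white is not meant.

How it is judged:
On the way:
1. the probe is gripped and lifted clear of its holder (z of tip in the frame of holder above 0.063 m and contact force between the fingers and probe above 2 N), for 0.2 s.
At the end, for the whole second after the job is handed in: The fingers hold the probe still with its tip pressing on the red-ringed gold pad (tip within 8 mm of the pad's centre, 0.4 to 5 N), the probe's axis within 10 degrees of square to the board, the tip pushed in by 1.5 to 7 mm of its 8 mm, and the board's tilt unchanged (pad moved less than 6 mm) (distance between tip and pad below 0.008 m and angle between the z axis of probe and the z axis of pad, either way round below 0.175 rad and value of joint plunger between 0.0015 and 0.007 m and contact force between probe and cradle between 0.4 and 5 N and contact force between the fingers and probe above 2 N and linear speed of probe below 0.02 m/s and distance of pad from where it was at the start of the episode below 0.006 m); the arm keeps its last pose, push and grip.
It fails at once if the probe is pressed hard (over 12 N) on the board or its cradle (contact force between probe and cradle above 12 N).
It fails at once if the board is pushed to another tilt (pad moved over 10 mm) (distance of pad from where it was at the start of the episode above 0.01 m).
It fails at once if the phone, tray, tweezers or screwdriver is moved over 20 mm (distance of any of phone, tray, tweezers, driver from where it was at the start of the episode above 0.02 m).
It also fails if it takes over 38 s, if anything falls off the work surface, if the arm or the gripper's body presses on something with over 40 N, if the wrist force passes 120 N, or if a joint passes its speed limit or range.

### The arm

A 6-joint arm with a two-finger parallel gripper is mounted at the origin on the work surface. World frame = base frame: x ahead of the robot, y to its left, z up, the work surface at z = 0. Lengths are in m, angles in rad, forces in N, time in s.
With the tool pointing down it reaches from about 0.25 to 0.725 m from the base axis. Payload 4 kg.
Tool frame: the origin (TCP) lies at the very end of the fingers, on their centre line; the grasp point (between the pads) lies 19 mm behind it; z points along the fingers, y is the line along which they close (so a half turn about z gives the same grasp; the last joint's range is limited). The gripper opens to 85 mm and grips with 20 to 120 N. Pads are 22 mm wide; open, the fingers measure 114 mm over their backs; the gripper's body (76 mm by 85 mm) begins 54 mm behind the grasp point. The pads swing forward as they close: fully open they stand 13 mm farther back than shut.
Start: joints at [1.268, 0.241, 0.005, 1.335, 0, 1.571], TCP at [0.149, 0.477, 0.194] pointing down, gripper open.
Joint ranges: [-2.72, 2.72], [-1.05, 1.87], [-1.09, 1.28], [-1.99, 2.15], [-1.42, 1.44], [-3.14, 3.14]. Speed limits (rad/s): [2.79, 2.79, 3.14, 3.14, 3.14, 3.14].

### API

Orientations are given as a unit quaternion [x, y, z, w].
In Python, from workcell import telemetry, vision, workorder gives the robot as it stands.
- The arm moves only by the shell command python3 -m inch 'ROWS'. ROWS is JSON, a list of rows, each a list of 3 entries, a list of its own where there are three numbers: the turn, a rotation vector about the tool's x, y, z scaled (see below), then the shift along the tool's x, y, z scaled (see below), then the closure, from -1 (fully open) to 1 (shut). A call has 1 to 10 rows; each row shifts and turns the commanded pose from where the row before left it, along the tool's axes as they then stand; what a row does not reach is not made up. The controller multiplies each number of a shift by 0.3 m and each number of a turn by 360 degrees. A row lasts 1/12 s, in which the tool goes at most 41.7 mm and 7.16 degrees, less where a joint would pass 70% of its speed; a pose out of reach is approached as far as the arm can. A call with a number of a shift or a turn outside -1 to 1 is refused whole. A call with a gripper value outside its range is refused whole. The fingers move at their own pace and stop on an object; the grip force is fixed at half the most. Time passes only in rows, so rows that do not move let the fingers close. It gives the time, the measured TCP pose, the force, the opening and the grip force at its end, in the units of the state.
- telemetry.get_obs(): the state, without advancing time (a new reading comes with each control period).
- vision.camera(name): name is "scene" or "top" or "wrist"; returns a dict with "img" (420x560x3 uint8, red, green, blue), "fov_y" (degrees; the focal length in pixels is half the picture's height over the tangent of half this angle, whatever the lens; pixels are square), "cx", "cy" (the principal point, pixels), "pose" (4x4, takes a point from camera to world coordinates). Camera axes: x right, y up, looking along -z (the intrinsics and any distortion apply to the point x, -y, -z); pixel columns grow to the right and rows downward; lengths in m; the calibration is good to about 2 mm. A picture is of the moment at which its call begins. There is no depth.
- workorder.job_done(): hands the job in; it is judged then, once.
The state is a dict: "clock": time; "joint_pos": joint angles; "joint_vel": joint speeds; "tau": joint torques, N m; "eef_pos": TCP position; "tool_rot": TCP orientation; "ft_force": force on the tool from outside, world axes, zero at the start; "ft_torque": the same for the moment, N m; "grip_width": finger opening in m; "grasp_force": force on a finger pad.
Only numpy, scipy, OpenCV 4.12 (cv2) and the standard library are available. Lean on these libraries where they do the work, as an engineer would, in place of code of your own. Each camera call takes 0.05 s, during which the arm holds its last target. There are 200 camera calls.

## Working session

There is one attempt and no reset: what is moved stays moved. The work goes in short steps, Python scripts to look and compute and a shell command to move; the robot and the scene stay as the last step left them, time stands still between calls to the robot, and variables do not carry over. Pictures are saved under pics/ and viewed, at most 10 in all, crops included, and the job is handed in when it is done.

```bash
mkdir -p pics; ls
python3 - <<'E'
from workcell import telemetry, vision
import cv2,pickle
o=telemetry.get_obs();print(o)
d={}
for n in("scene","top","wrist"):
    c=vision.camera(n);d[n]=c
    cv2.imwrite(f"pics/{n}0.png",c["img"][:,:,::-1]);print(n,{k:v for k,v in c.items() if k!="img"})
pickle.dump(d,open("c0.pkl","wb"))
E
```

```text
pics
{'clock': 0.0, 'joint_pos': array([ 1.26800056e+00,  2.41449880e-01,  3.72167678e-03,  1.33521480e+00,
       -1.13286644e-05,  1.57083854e+00]), 'joint_vel': array([-0.00128423, -0.00124624, -0.00055278,  0.00079684, -0.0006717 ,
        0.00021321]), 'tau': array([-1.05045465e-04, -3.72322476e+01,  2.52406132e+01,  1.68596936e-02,
        1.43644647e-04,  1.02107347e-06]), 'eef_pos': array([0.1488836 , 0.47656372, 0.19259366]), 'tool_rot': array([ 1.50840943e-01,  9.88557463e-01, -1.06191782e-03, -1.56259056e-04]), 'ft_force': array([ 0.47081027, -0.34375628, -0.1534518 ]), 'ft_torque': array([ 0.03788474, -0.01390184,  0.0347739 ]), 'grasp_force': 0.0, 'grip_width': 0.08541606700470163}
scene {'fov_y': 52.29532881007088, 'cx': 279.65465280945375, 'cy': 203.5921768495183, 'pose': array([[-0.33110648, -0.64269571,  0.69087678,  1.16465295],
       [ 0.94354605, -0.21817569,  0.24923928,  0.16046681],
       [-0.0094525 ,  0.7343988 ,  0.67865238,  0.6354665 ],
       [ 0.        ,  0.        ,  0.        ,  1.        ]])}
top {'fov_y': 54.20682996114879, 'cx': 272.6908646077922, 'cy': 210.75692445583277, 'pose': array([[-0.01934928,  0.99681334, -0.07738715,  0.52850764],
       [-0.99976206, -0.02006993, -0.00854531, -0.05084702],
       [-0.01007124,  0.07720339,  0.9969645 ,  0.89012604],
       [ 0.        ,  0.        ,  0.        ,  1.        ]])}
wrist {'fov_y': 67.65550768448679, 'cx': 279.2909411481585, 'cy': 209.80864072711174, 'pose': array([[ 0.29828748, -0.92257443, -0.24470596,  0.08689015],
       [ 0.95447301,  0.28766661,  0.07892529,  0.49727672],
       [-0.00242072, -0.25710766,  0.96637974,  0.37326721],
       [ 0.        ,  0.        ,  0.        ,  1.        ]])}
```

View pics/top0.png

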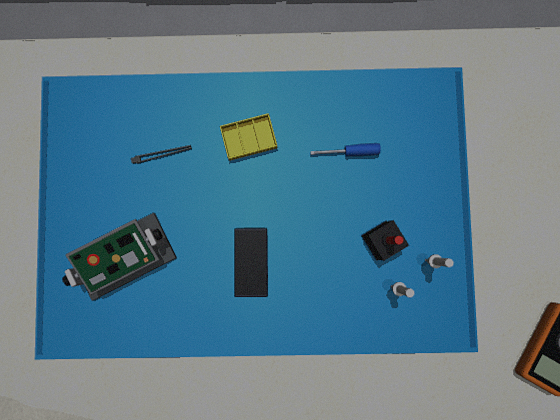

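View pics/scene0.png

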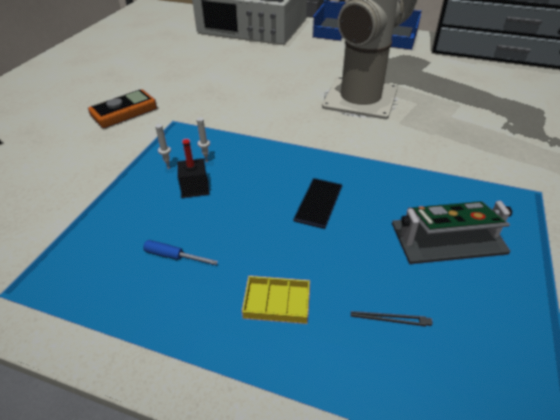

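The top view shows the red probe in the black holder at (398,240), with white look-alikes at (404,291) and (440,262). The board is at (120,257): its red-ringed pad is at (93,260) and the plain gold pad at (116,258). I'll use the red probe and the ringed pad, and confirm both in an enlarged crop.

Run:
```python
import cv2,pickle,numpy as np
d=pickle.load(open("c0.pkl","rb"));t=d["top"]["img"][:,:,::-1];s=d["scene"]["img"][:,:,::-1]
R=lambda a,f:cv2.resize(a,None,fx=f,fy=f,interpolation=cv2.INTER_CUBIC)
a=R(t[205:305,55:185],6);a=a[:600,:780];cv2.imwrite("pics/topboard.png",a)
b=R(t[210:280,350:430],5) ; c=R(s[130:205,150:220],5)[:350,:350]
cv2.imwrite("pics/probe.png",np.hstack([b[:350],c]))
cv2.imwrite("pics/sboard.png",R(s[190:270,385:520],5))
```

```text
(no output)
```

View pics/topboard.png

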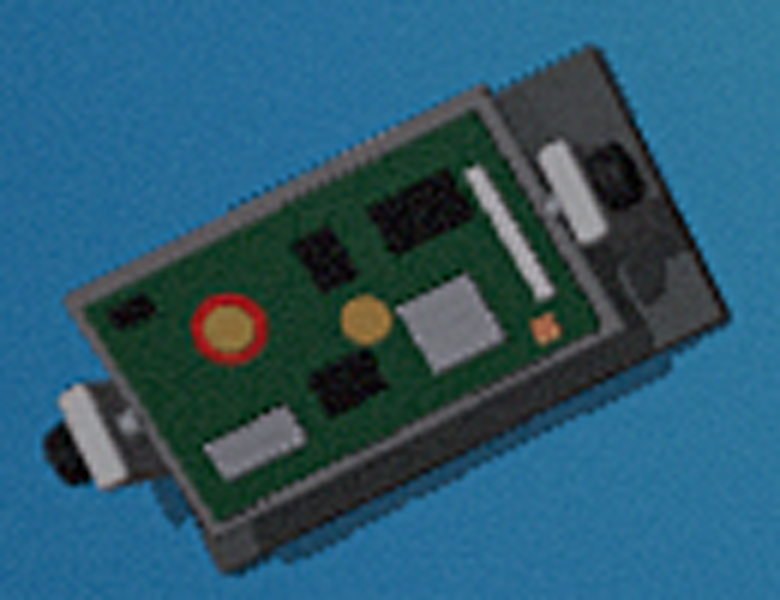

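View pics/probe.png

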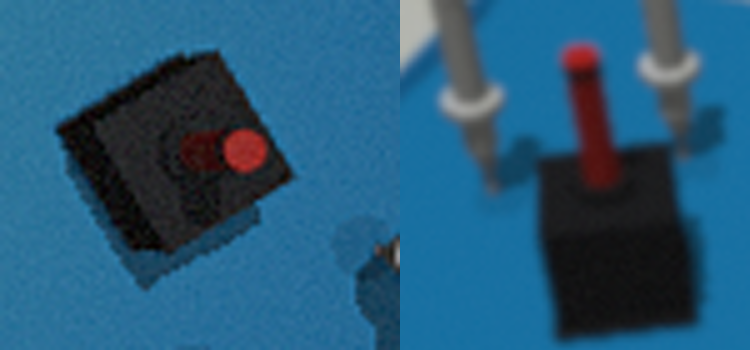

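View pics/sboard.png

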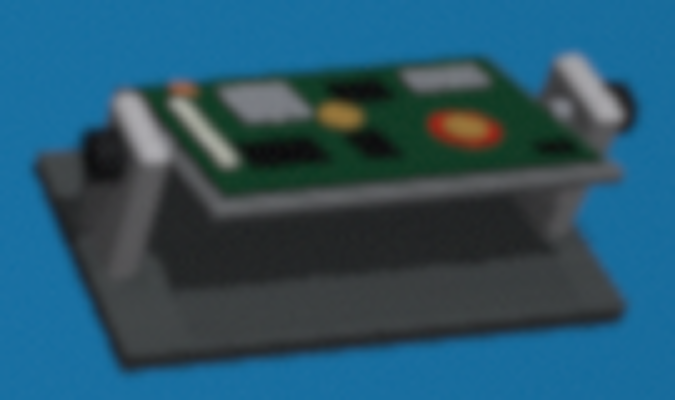

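Confirmed: red probe in the holder, and the ringed pad on the half of the board furthest left (+y). The white look-alikes stand near the holder. Next I'll fit the poses.

```bash
cat > h.py <<'E'
import numpy as np,pickle
from scipy.optimize import least_squares
from scipy.spatial.transform import Rotation as R
def proj(c,P,k=0):
    T=np.linalg.inv(c["pose"]);q=np.atleast_2d(P)@T[:3,:3].T+T[:3,3]
    f=210/np.tan(np.radians(c["fov_y"]/2));u=q[:,0]/-q[:,2];v=-q[:,1]/-q[:,2]
    s=1+k*(u*u+v*v);return np.c_[c["cx"]+f*u*s,c["cy"]+f*v*s]
d=pickle.load(open("c0.pkl","rb"))
def px(a,f,o): return (np.array(a,float)+.5)/f-.5+np.array(o)
E
cat > fit.py <<'E'
from h import *
b=[(48,78,3),(48,-78,3),(-48,78,3),(-48,-78,3),(42,72,5),(42,-72,5),(-42,72,5),(-42,-72,5),(14,34,6.5)]
tb=px([(68,298),(485,88),(218,530),(622,325),(83,303),(475,108),(215,515),(602,328),(229,328)],6,(55,205))
sb=px([(603,160),(217,195),(490,58),(130,88),(464,128)],5,(385,190))
ba=np.array([(55,-100,12),(-55,-100,12),(-55,100,12)])/1e3
tba=px([(592,45),(730,320),(230,573)],6,(55,205))
bs=np.array([(55,-100,12),(55,100,12)])/1e3; sbs=px([(128,352),(622,303)],5,(385,190))
b=np.array(b)/1e3
def pose(p):
    x,y,yaw,t=p[:4];Rc=R.from_euler("z",yaw);Rb=Rc*R.from_euler("y",-t);o=np.array([x,y,0])
    return Rc,Rb,o
def res(p,split=False):
    Rc,Rb,o=pose(p);B=Rb.apply(b)+o+[0,0,.064];kt,ks=p[4:6]
    r=[proj(d["top"],B,kt)-tb,proj(d["scene"],B[4:],ks)-sb,proj(d["top"],Rc.apply(ba)+o,kt)-tba,proj(d["scene"],Rc.apply(bs)+o,ks)-sbs]
    return r if split else np.vstack(r).ravel()
if __name__=="__main__":
    for lk in(1e-9,.5):
      L=least_squares(lambda p:res(p)if lk>.1 else res(np.r_[p[:4],0,0]),[.5,.3,.45,.2,0,0],loss="soft_l1")
      p=L.x;print(p.round(4));[print(r.round(1).tolist()) for r in res(p,1)]
      Rc,Rb,o=pose(p);print("pad",Rb.apply(b[8])+o+[0,0,.064],"n",Rb.apply([0,0,1]),Rb.apply([0,1,0]))
    h=np.array([(-30,-30),(-30,30),(30,30),(30,-30)])/1e3
    th=px([(170,250),(95,120),(215,52),(295,180)],5,(350,210));tp=px([(245,150),],5,(350,210));sp=px([(180,57),(203,183)],5,(150,130))
    sh=px([(140,160),(272,150),(288,230),(148,240)],5,(150,130))
    ax=lambda q:[[q[0],q[1],.13],[q[0],q[1],.066]]
    def rp(q,s=0):
        H=np.c_[R.from_euler("z",q[2]).apply(np.c_[h,h[:,0]*0])[:,:2]+q[:2],[.06]*4]
        t=proj(d["top"],H)-th; S=proj(d["scene"],H)
        S=np.array([(S-z)[np.argmin(((S-z)**2).sum(1))] for z in sh])
        r=[t,proj(d["top"],ax(q)[:1])-tp,proj(d["scene"],ax(q))-sp,S];return r if s else np.vstack(r).ravel()
    L=least_squares(rp,[.5,-.27,.5]);print("holder",L.x);[print(r.round(1).tolist()) for r in rp(L.x,1)]
E
python3 fit.py
```

```text
[0.5074 0.2789 0.4484 0.2752 0.     0.    ]
[[-1.5, -0.5], [0.2, -1.1], [-0.9, 1.5], [1.2, 0.7], [0.0, 0.2], [0.5, -0.2], [0.4, 0.5], [0.2, -0.7], [0.3, -0.4]]
[[0.1, -0.6], [0.7, -0.8], [-1.4, -0.7], [0.5, -0.7], [0.1, -0.5]]
[[0.5, -0.6], [-0.3, -0.6], [-1.7, 0.0]]
[[-1.2, 0.6], [2.0, 0.7]]
pad [0.50318522 0.31462723 0.07406001] n [-0.2448988  -0.11780535  0.96236504] [-0.43349031  0.90115823  0.        ]
[ 0.5069  0.2807  0.4466  0.2775 -0.031  -0.0263]
[[-0.6, -0.6], [-0.1, -0.8], [-0.4, 1.1], [0.7, 0.9], [0.8, 0.0], [0.1, 0.1], [0.8, 0.2], [-0.3, -0.5], [0.6, -0.4]]
[[-0.5, -0.7], [1.2, -0.9], [-1.6, -0.5], [1.1, -0.7], [-0.0, -0.5]]
[[0.1, -0.3], [-0.9, -0.3], [-1.3, -0.5]]
[[-0.6, 0.4], [1.1, 0.5]]
pad [0.5027722  0.31638752 0.07408622] n [-0.24705436 -0.11829684  0.96175361] [-0.43187261  0.90193462  0.        ]
holder [ 0.53048367 -0.2737083  -1.05650449]
[[-0.9, 0.3], [-1.6, 0.5], [-0.3, -1.0], [-0.5, -0.9]]
[[-0.9, -0.5]]
[[0.3, -0.5], [0.4, -1.2]]
[[-0.6, -1.0], [0.1, -2.0], [-1.8, -1.6], [-2.1, -0.2]]
```

```bash
cat > plan.py <<'E'
from h import *
from workcell import telemetry
def go(pos,Rt):
    o=telemetry.get_obs();r=R.from_quat(o["tool_rot"])
    print("t",o["clock"],"pos",o["eef_pos"].round(4),"j",o["joint_pos"].round(2),"f",o["ft_force"].round(1),"w",round(o["grip_width"],4),"g",round(o["grasp_force"],1))
    D=r.inv()*Rt
    print("turn units (do first)",(D.as_rotvec()/2/np.pi).round(4),"then shift",(Rt.inv().apply(pos-o["eef_pos"])/.3).round(4),"| shift-first",(r.inv().apply(pos-o["eef_pos"])/.3).round(4))
def tool(z,y):
    z=np.array(z)/np.linalg.norm(z);y=np.array(y,float);y-=z*(y@z);y/=np.linalg.norm(y)
    return R.from_matrix(np.c_[np.cross(y,z),y,z])
PR=np.array([.5305,-.274]);PAD=np.array([.503,.3155,.074]);N=np.array([-.246,-.118,.962]);N/=np.linalg.norm(N)
E
python3 -m inch '[[[0,0,0],[-0.09,-0.09,0],-1],[[0,0,0],[-0.09,-0.09,0],-1],[[0,0,0],[-0.09,-0.09,0],-1],[[0,0,0],[-0.09,-0.09,0],-1],[[0,0,0],[-0.09,-0.09,0],-1],[[0,0,0],[-0.09,-0.09,0],-1],[[0,0,0],[-0.09,-0.09,0],-1],[[0,0,0],[-0.09,-0.09,0],-1],[[0,0,0],[-0.09,-0.09,0],-1],[[0,0,0],[-0.09,-0.09,0],-1]]'
python3 -c "
from plan import *
go(np.r_[PR,.2],tool([0,0,-1],[.89,-.46,0]))"
```

```text
clock: 0.98
eef_pos: [0.3265, 0.1372, 0.1936]
tool_rot: [0.151, 0.989, 0.0, 0.0]
ft_force: [1.2, 0.5, -0.1]
grip_width: 0.0853
grasp_force: 0.0
t 0.9833 pos [0.3265 0.1372 0.1936] j [ 0.4  -0.05 -0.32  1.3   0.    0.7 ] f [ 1.2  0.5 -0.1] w 0.0853 g 0.0
turn units (do first) [ 1.000e-04 -0.000e+00  2.778e-01] then shift [-0.9056  1.2334 -0.0215] | shift-first [-1.0573 -1.1061 -0.0215]
```

```bash
python3 -m inch '[[[0,0,0.0198],[0,0,0],-1],[[0,0,0.0198],[0,0,0],-1],[[0,0,0.0198],[0,0,0],-1],[[0,0,0.0198],[0,0,0],-1],[[0,0,0.0198],[0,0,0],-1],[[0,0,0.0198],[0,0,0],-1],[[0,0,0.0198],[0,0,0],-1],[[0,0,0.0198],[0,0,0],-1],[[0,0,0.0198],[0,0,0],-1],[[0,0,0.0198],[0,0,0],-1]]' >/dev/null
python3 -m inch '[[[0,0,0.0198],[0,0,0],-1],[[0,0,0.0198],[0,0,0],-1],[[0,0,0.0198],[0,0,0],-1],[[0,0,0.0198],[0,0,0],-1],[[0,0,0],[-0.07,0.1,0],-1],[[0,0,0],[-0.07,0.1,0],-1],[[0,0,0],[-0.07,0.1,0],-1],[[0,0,0],[-0.07,0.1,0],-1],[[0,0,0],[-0.07,0.1,0],-1],[[0,0,0],[-0.07,0.1,0],-1]]'
python3 -c "
from plan import *
go(np.r_[PR,.2],tool([0,0,-1],[.89,-.46,0]))"
```

```text
clock: 2.65
eef_pos: [0.4293, -0.0569, 0.1934]
tool_rot: [0.853, 0.521, -0.0, -0.0]
ft_force: [0.8, 1.0, 0.0]
grip_width: 0.0856
grasp_force: 0.0
t 2.65 pos [ 0.4293 -0.0569  0.1934] j [-0.13  0.11 -0.16  1.31  0.    1.91] f [0.8 1.  0. ] w 0.0856 g 0.0
turn units (do first) [-0.     -0.      0.0005] then shift [-0.4879  0.6319 -0.0221] | shift-first [-0.49    0.6303 -0.0223]
```

```bash
python3 -m inch '[[[0,0,0],[-0.07,0.09,-0.003],-1],[[0,0,0],[-0.07,0.09,-0.003],-1],[[0,0,0],[-0.07,0.09,-0.003],-1],[[0,0,0],[-0.07,0.09,-0.003],-1],[[0,0,0],[-0.07,0.09,-0.003],-1],[[0,0,0],[-0.07,0.09,-0.003],-1],[[0,0,0],[-0.07,0.09,-0.003],-1],[[0,0,0],[0,0,0],-1],[[0,0,0],[0,0,0],-1]]' >/dev/null
python3 - <<'E'
from plan import *
from workcell import vision
import cv2
go(np.r_[PR,.2],tool([0,0,-1],[.89,-.46,0]))
d={n:vision.camera(n) for n in("wrist","top")};pickle.dump(d,open("c1.pkl","wb"))
c=d["wrist"]
cv2.imwrite("pics/w1.png",c["img"][:,:,::-1])
print(proj(c,[[*PR,.13],[*PR,.066]]).round(1))
E
```

```text
t 3.4 pos [ 0.5299 -0.2736  0.1981] j [-0.48  0.44  0.3   1.43  0.    1.57] f [-0.1  1.  -1. ] w 0.085 g 0.0
turn units (do first) [-0.0004 -0.      0.0001] then shift [-0.0002  0.0023 -0.0065] | shift-first [-0.0002  0.0023 -0.0065]
[[281.  209.1]
 [280.9 193. ]]
```

View pics/w1.png

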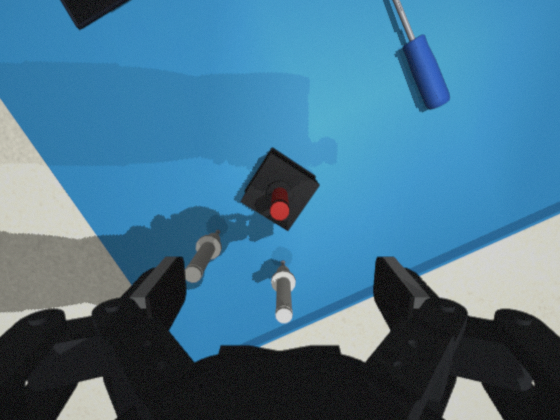

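The wrist view shows the red blunt end at (280,210), against a prediction of (281,209), so the estimate holds. The white look-alikes at (284,315) and (195,272) are clear of the finger paths. Next: descend and grip.

```bash
python3 -m inch '[[[0,0,0],[0,0.002,0.093],-1],[[0,0,0],[0,0,0.093],-1],[[0,0,0],[0,0,0.093],-1],[[0,0,0],[0,0,0.093],-1],[[0,0,0],[0,0,0],-1],[[0,0,0],[0,0,0],1],[[0,0,0],[0,0,0],1],[[0,0,0],[0,0,0],1],[[0,0,0],[0,0,0],1],[[0,0,0],[0,0,0],1]]'
python3 -m inch '[[[0,0,0],[0,0,0],1],[[0,0,0],[0,0,0],1],[[0,0,0],[0,0,0],1],[[0,0,0],[0,0,0],1],[[0,0,0],[0,0,0],1]]'
```

```text
clock: 4.33
eef_pos: [0.5318, -0.273, 0.0901]
tool_rot: [0.853, 0.521, 0.001, 0.001]
ft_force: [-0.5, 0.4, -0.2]
grip_width: 0.0256
grasp_force: 0.0
clock: 4.75
eef_pos: [0.5313, -0.273, 0.0897]
tool_rot: [0.853, 0.521, 0.001, 0.001]
ft_force: [-1.0, 0.4, 6.4]
grip_width: 0.0105
grasp_force: 58.7
```

```bash
python3 -m inch '[[[0,0,0],[0,0,-0.03],1],[[0,0,0],[0,0,-0.06],1],[[0,0,0],[0,0,-0.08],1],[[0,0,0],[0,0,-0.08],1],[[0,0,0],[0,0,-0.08],1],[[0,0,0],[0,0,-0.08],1],[[0,0,0],[0,0,-0.05],1],[[0,0,0],[0,0,-0.03],1],[[0,0,0],[0,0,0],1],[[0,0,0],[0,0,0],1]]'
python3 - <<'E'
from plan import *
from workcell import vision,telemetry
import cv2
o=telemetry.get_obs();print(o["eef_pos"],o["grip_width"],o["grasp_force"])
d={n:vision.camera(n) for n in("scene","wrist","top")};pickle.dump(d,open("c2.pkl","wb"))
e=o["eef_pos"]; t=R.from_quat(o["tool_rot"]).apply([0,0,1])
A=[e+t*(z) for z in(-.044,.026,.078)]  # expected blunt, collar, tip
for n in d: print(n,proj(d[n],A).round(0).tolist())
u=proj(d["scene"],A).mean(0).astype(int);v=proj(d["wrist"],A).mean(0).astype(int)
s=d["scene"]["img"][max(u[1]-50,0):u[1]+50,max(u[0]-50,0):u[0]+50,::-1];s=cv2.resize(s,(400,400),interpolation=2)
w=cv2.resize(d["wrist"]["img"][220:420,180:380,::-1],(400,400),interpolation=2)
print("scene off",u-50);cv2.imwrite("pics/l2.png",np.hstack([s,w]))
E
```

```text
clock: 5.58
eef_pos: [0.5306, -0.2725, 0.2349]
tool_rot: [0.853, 0.521, -0.0, -0.0]
ft_force: [-0.0, 0.1, -1.9]
grip_width: 0.0101
grasp_force: 58.7
[ 0.5306135  -0.27251823  0.23489933] 0.010067364464212507 58.656705021858215
scene [[174.0, 73.0], [180.0, 107.0], [184.0, 130.0]]
wrist [[281.0, 270.0], [281.0, 225.0], [281.0, 206.0]]
top [[426.0, 238.0], [411.0, 239.0], [402.0, 239.0]]
scene off [129  53]
```

View pics/l2.png

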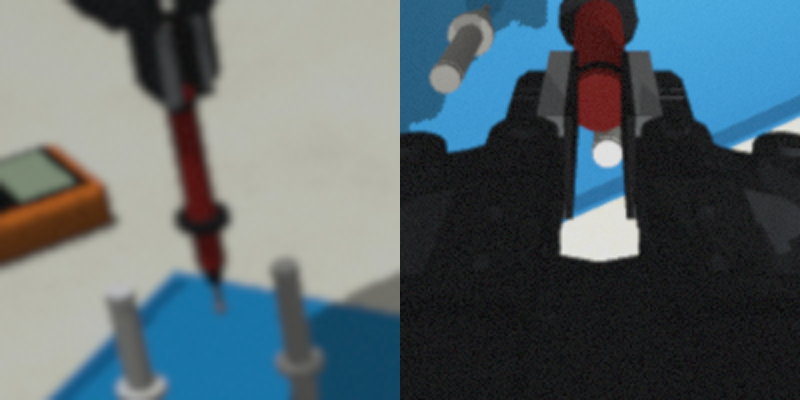

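Lift confirmed: collar and tip appear at (180,107) and (184,130) in the scene view, as predicted, and the blunt end is centred between the pads. Next: carry it to the board.

Run:
```python
from plan import *
T=tool(-N,[.85,.53,0])
go(PAD+N*(.04+.0815),T)
```

```text
t 5.7333 pos [ 0.5298 -0.2721  0.2334] j [-0.47  0.43  0.38  1.52  0.    1.57] f [ 0.5  0.1 -0.7] w 0.0103 g 58.7
turn units (do first) [-0.0428  0.0178 -0.1638] then shift [1.7251 0.795  0.3152] | shift-first [ 1.6142 -1.0394  0.1452]
```

```bash
python3 -m inch '[[[0,0,0],[0.05,-0.032,-0.03],1],[[0,0,0],[0.1,-0.065,0],1],[[0,0,0],[0.1,-0.065,0],1],[[0,0,0],[0.1,-0.065,0],1],[[0,0,0],[0.1,-0.065,0],1],[[0,0,0],[0.1,-0.065,0],1],[[0,0,0],[0.1,-0.065,0],1],[[0,0,0],[0.1,-0.065,0],1],[[0,0,0],[0.1,-0.065,0],1],[[0,0,0],[0.1,-0.065,0],1]]' >/dev/null
python3 -m inch '[[[0,0,0],[0.1,-0.065,0],1],[[0,0,0],[0.1,-0.065,0],1],[[0,0,0],[0.1,-0.065,0],1],[[0,0,0],[0.1,-0.065,0],1],[[0,0,0],[0.1,-0.065,0],1],[[0,0,0],[0.1,-0.065,0],1],[[0,0,0],[0.05,-0.032,0],1]]' >/dev/null
python3 -m inch '[[[-0.0043,0.0018,-0.0164],[0,0,0],1],[[-0.0043,0.0018,-0.0164],[0,0,0],1],[[-0.0043,0.0018,-0.0164],[0,0,0],1],[[-0.0043,0.0018,-0.0164],[0,0,0],1],[[-0.0043,0.0018,-0.0164],[0,0,0],1],[[-0.0043,0.0018,-0.0164],[0,0,0],1],[[-0.0043,0.0018,-0.0164],[0,0,0],1],[[-0.0043,0.0018,-0.0164],[0,0,0],1],[[-0.0043,0.0018,-0.0164],[0,0,0],1],[[-0.0043,0.0018,-0.0164],[0,0,0],1]]'
python3 - <<'E'
from plan import *
T=tool(-N,[.85,.53,0])
go(PAD+N*(.04+.0815),T)
E
```

```text
clock: 7.98
eef_pos: [0.4712, 0.2965, 0.2426]
tool_rot: [0.475, 0.869, 0.112, 0.081]
ft_force: [-0.0, 0.5, -1.0]
grip_width: 0.0103
grasp_force: 58.7
t 7.9833 pos [0.4712 0.2965 0.2426] j [ 0.59  0.1  -0.08  1.11 -0.04  1.58] f [-0.   0.5 -1. ] w 0.0103 g 58.7
turn units (do first) [0.0003 0.0002 0.0012] then shift [ 0.0153 -0.0335  0.1693] | shift-first [ 0.0158 -0.0337  0.1692]
```

Move to a standoff with the tip about 15 mm above the pad, then look.

```bash
python3 -m inch '[[[0,0,0],[0.003,-0.007,0.05],1],[[0,0,0],[0.003,-0.007,0.05],1],[[0,0,0],[0.003,-0.007,0.05],1],[[0,0,0],[0.003,-0.007,0.05],1],[[0,0,0],[0.003,-0.005,0.05],1],[[0,0,0],[0,0,0],1],[[0,0,0],[0,0,0],1],[[0,0,0],[0,0,0],1]]'
python3 - <<'E'
from plan import *
from workcell import vision,telemetry
import cv2
T=tool(-N,[.85,.53,0]);go(PAD+N*.0815,T)
o=telemetry.get_obs()
d={n:vision.camera(n) for n in("scene","wrist","top")};pickle.dump(d,open("c3.pkl","wb"))
e=o["eef_pos"]; t=R.from_quat(o["tool_rot"]).apply([0,0,1])
A=[e+t*.0295,e+t*.0815,PAD]
for n in d: print(n,"collar,tip,pad",proj(d[n],A).round(1).tolist())
def crop(n,f):
    c=proj(d[n],A)[1:].mean(0).round().astype(int);k=int(200/f);print(n,"off",c-k)
    return cv2.resize(d[n]["img"][c[1]-k:c[1]+k,c[0]-k:c[0]+k,::-1],(400,400),interpolation=2)
cv2.imwrite("pics/l3.png",np.hstack([crop("scene",8),crop("wrist",4)]))
E
```

```text
clock: 8.65
eef_pos: [0.4805, 0.3043, 0.1694]
tool_rot: [0.478, 0.867, 0.113, 0.082]
ft_force: [0.3, 0.9, -0.3]
grip_width: 0.0098
grasp_force: 58.7
t 8.65 pos [0.4805 0.3043 0.1694] j [ 0.59  0.16 -0.2   0.93 -0.04  1.59] f [ 0.3  0.9 -0.3] w 0.0098 g 58.7
turn units (do first) [0.0005 0.0003 0.0003] then shift [ 0.0019 -0.0061  0.057 ] | shift-first [ 0.0021 -0.0063  0.057 ]
scene collar,tip,pad [[484.9, 181.4], [479.9, 207.2], [478.0, 214.8]]
wrist collar,tip,pad [[277.8, 223.1], [278.1, 205.1], [275.8, 199.8]]
top collar,tip,pad [[80.3, 268.7], [89.5, 260.4], [92.6, 259.0]]
scene off [454 186]
wrist off [227 152]
```

View pics/l3.png

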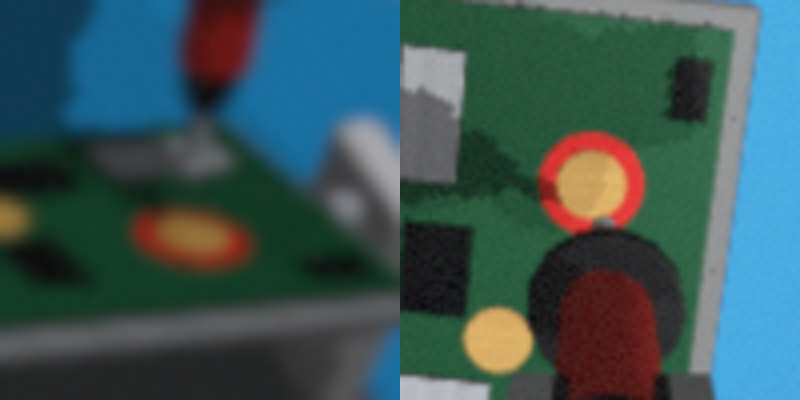

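In the scene view the tip is at (479,207) and the pad at (478,215). In the wrist view the tip is at about (277,209) and the pad at (275,198). So the tip needs about 3 mm more along tool +x. I'll descend 10 mm with that correction and average the force for a baseline.

```bash
cat > meas.py <<'E'
from plan import *
from workcell import vision,telemetry
import sys
fs=[];ps=[]
for i in range(int(sys.argv[1])):
    c=vision.camera("wrist");o=telemetry.get_obs();r=R.from_quat(o["tool_rot"])
    fs.append(r.inv().apply(o["ft_force"]));ps.append(o["eef_pos"])
p=np.mean(ps,0);F=np.array(fs)
print("t",round(o["clock"],2),"F tool",F.mean(0).round(2),"sem",(F.std(0)/len(F)**.5).round(2),"w",round(o["grip_width"],4))
z=r.apply([0,0,1])
print("height of TCP over pad along N (m)",round(float((p-PAD)@N),4),"lateral tip-pad in tool xyz mm",(r.inv().apply(p+z*.0815-PAD)*1e3).round(1),"angle",np.degrees(np.arccos(-z@N)).round(2))
I=c["img"].astype(int);m=(I[...,0]>130)&(I[...,1]<80)&(I[...,2]<80);m[:,:200]=0;m[:,350:]=0;m[230:]=0
v,u=np.nonzero(m);print("red ring px centre (bbox)",(u.min()+u.max())/2,(v.min()+v.max())/2,len(u))
pickle.dump(c,open("cw.pkl","wb"))
E
python3 -m inch '[[[0,0,0],[0.006,-0.003,0.011],1],[[0,0,0],[0.006,-0.003,0.011],1],[[0,0,0],[0,0,0.011],1],[[0,0,0],[0,0,0],1],[[0,0,0],[0,0,0],1]]'; python3 meas.py 20
```

```text
clock: 9.22
eef_pos: [0.4794, 0.3075, 0.1586]
tool_rot: [0.478, 0.867, 0.113, 0.082]
ft_force: [-0.2, -0.0, -0.6]
grip_width: 0.0101
grasp_force: 58.7
t 10.22 F tool [-0.3  -0.31  0.67] sem [0.12 0.11 0.11] w 0.0104
height of TCP over pad along N (m) 0.0886 lateral tip-pad in tool xyz mm [ 2.8  0.4 -7.1] angle 0.23
red ring px centre (bbox) 277.0 201.0 205
```

```bash
python3 -m inch '[[[0,0,0],[0,0,0.006],1],[[0,0,0],[0,0,0.007],1],[[0,0,0],[0,0,0],1]]'>/dev/null; python3 meas.py 12;  python3 -m inch '[[[0,0,0],[0,0,0.005],1],[[0,0,0],[0,0,0.005],1],[[0,0,0],[0,0,0],1]]'>/dev/null; python3 meas.py 20
python3 - <<'E'
from h import *
import cv2
from workcell import vision
d={"scene":vision.camera("scene"),"wrist":pickle.load(open("cw.pkl","rb"))}
a=cv2.resize(d["scene"]["img"][186:236,454:504,::-1],(400,400),interpolation=2);b=cv2.resize(d["wrist"]["img"][160:240,240:320,::-1],(400,400),interpolation=2)
cv2.imwrite("pics/l4.png",np.hstack([a,b]))
E
```

```text
t 11.07 F tool [ 0.01 -0.04  0.7 ] sem [0.13 0.15 0.17] w 0.0103
height of TCP over pad along N (m) 0.0846 lateral tip-pad in tool xyz mm [ 2.8  0.4 -3.1] angle 0.23
red ring px centre (bbox) 277.0 202.0 201
t 12.32 F tool [0.2  0.13 0.21] sem [0.1  0.1  0.12] w 0.0102
height of TCP over pad along N (m) 0.0817 lateral tip-pad in tool xyz mm [ 2.8  0.5 -0.2] angle 0.23
red ring px centre (bbox) 277.5 202.5 190
```

View pics/l4.png

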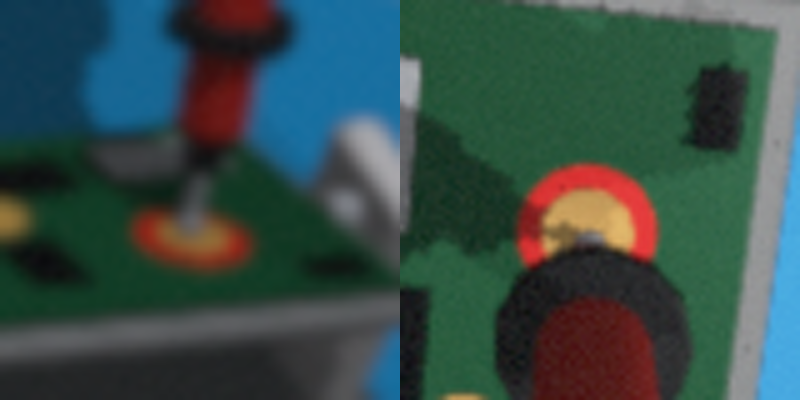

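The scene view puts the tip at the pad's centre: tip (193,238), pad (195,235) in the crop. The force drop of about 0.5 N says contact is just starting. Now I'll press about 4 mm.

```bash
python3 -m inch '[[[0,0,0],[0,0,0.0035],1],[[0,0,0],[0,0,0.0035],1],[[0,0,0],[0,0,0],1]]'>/dev/null; python3 meas.py 20;  python3 -m inch '[[[0,0,0],[0,0,0.0035],1],[[0,0,0],[0,0,0.0035],1],[[0,0,0],[0,0,0],1],[[0,0,0],[0,0,0],1]]'; python3 meas.py 30
```

```text
t 13.62 F tool [-0.18  0.13 -0.74] sem [0.12 0.09 0.12] w 0.01
height of TCP over pad along N (m) 0.0796 lateral tip-pad in tool xyz mm [2.8 0.4 1.9] angle 0.23
red ring px centre (bbox) 277.5 203.0 183
clock: 13.95
eef_pos: [0.4825, 0.309, 0.1484]
tool_rot: [0.478, 0.867, 0.113, 0.082]
ft_force: [-0.4, -0.1, 1.1]
grip_width: 0.0102
grasp_force: 59.2
t 15.45 F tool [ 0.13 -0.06 -1.32] sem [0.1  0.08 0.1 ] w 0.0106
height of TCP over pad along N (m) 0.0775 lateral tip-pad in tool xyz mm [2.8 0.4 4. ] angle 0.23
red ring px centre (bbox) 277.5 203.5 171
```

The spring force is about 2.0 N, which puts the plunger near 4.3 mm, matching the 4 mm travel since contact. Handing in.

```bash
python3 -c "
from workcell import workorder
print(workorder.job_done())"
```

```text
the job is handed in; nothing more can be done
None
```

I handed the job in with the gripper holding the red probe on the red-ringed pad: the tip is pushed in about 4 mm at about 2 N, square to the fitted board face (0.2°). The hand-in returned no verdict, and I didn't re-image the board tilt or the bystanders at the end.

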